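# Draw the lock bolt out of the chute tray

## Task

The iron lock bolt that came down the chute lies along the zinc-lined tray with both its ends under the tray's fixed hoods. Slide it along the tray floor towards the wider hood until its end stands hard against the end wall there, then tip the freed end up and draw the bolt out slantwise through the opening between the hoods without prying on their thin zinc, leaving the two tokens, the key block and the lens where they lie. Finish with the bolt still in the gripper, held still with all of it at least 5 cm above the hoods.

Things in the scene. Friction and masses are not known exactly. Their poses are not given: they have to be found in the camera images.
- tray: Fixed oak catch tray with zinc lining on the counter. Origin: its centre at counter height; x along the tray from the wider (near) hood to the narrower (far) hood, y across it, to the left seen from the robot, z up. Flat floor 12 mm above the origin. Inside 340 mm long (x -170 to +170), 180 mm wide (y -90 to +90). Walls 8 mm thick; side walls up to z = 60 mm, end walls to 72 mm.
- stop (a point): Foot of the inner face of the tray's near end wall (under the wider hood), mid-width, at floor level: the face the bolt's tail is pushed against. Axes as the tray's.
- opening (a point): Centre of the opening between the hoods, level with their tops (63 mm over the tray floor). The opening is 200 mm long along the tray and 180 mm wide, so the bolt does not come through it level. Axes as the tray's.
- chute_mouth (a point): Middle of the lower end of the fixed galvanised chute's floor, outside the tray at its -y side, 96 mm over the counter. The chute is 124 mm wide with 50 mm cheeks and climbs at 30 degrees towards -y to the oak door, on two thin legs. Below it a zinc apron slopes from the side wall's top (60 mm high) outward 58 mm and up 21 mm. Axes as the tray's.
- near_hood: Wider zinc hood, fixed over the tray's -x end: 84 x 196 mm sheet 3 mm thick, underside 60 mm above the tray floor. It covers the tray's inside from the near end wall to 80 mm from it. Not to be pried on: the bolt may press it with 30 N at most. Origin: centre of its underside.
- far_hood: Narrower zinc hood, fixed over the tray's +x end: 64 x 196 mm sheet 3 mm thick, underside 60 mm above the tray floor. Its edge stands 280 mm from the near end wall. Not to be pried on: the bolt may press it with 30 N at most. Origin: centre of its underside.
- bolt: Loose dark iron lock bolt: square bar 260 x 18 x 18 mm, 0.4 to 0.6 kg, balanced at its middle (14 mm notch in the top), lying on the tray floor within 3 degrees of the tray's x. Origin: centre of its underside; x towards its head (far-hood end), z up. At the start the tail is 35 to 60 mm off the near end wall, the head under the far hood.
- bolt_tail (a point): Centre of the bolt's tail end face (near-hood end), 9 mm above its underside. As the bolt pitches, its square tail swings back: 22 degrees needs 7 mm of room to the wall.
- bolt_head (a point): Centre of the bolt's head end face (far-hood end), 9 mm above its underside.
- token_a: Pewter token, disc 32 mm across and 5 mm thick, lying on the tray floor near its -y side wall, close to the near hood. Origin: centre of its underside. Leave it.
- token_b: Pewter token, disc 32 mm across and 5 mm thick, lying on the tray floor near its -y side wall, close to the far hood. Origin: centre of its underside. Leave it.
- key_block: Black walnut key block, 90 x 45 x 30 mm, standing on the counter at the tray's +y side. Origin: centre of its underside. Leave it.
- lens: Yellow glass lantern lens, a dome 72 mm across and 26 mm high, lying on the counter at the tray's +y side. Origin: centre of its underside. Leave it.

How it is judged (in metres and radians):
On the way, in this order (a step that is already met when the one before it is completed fails the run):
1. the bolt lies on the tray floor with its tail hard against the near end wall (x of bolt_tail in the frame of tray below -0.165 m and height (world z) of bolt_tail below 0.03 m and height (world z) of bolt_head below 0.035 m), for 0.2 s.
2. the bolt is tipped: its head is up through the opening, above the hoods, while its tail is still below the near hood (height (world z) of bolt_head above 0.09 m and x of bolt_tail in the frame of tray below -0.09 m and height (world z) of bolt_tail below 0.075 m), for 0.1 s.
At the end, for the whole second after the job is handed in: The bolt is held by the fingers (over 2 N), still (under 30 mm/s and 0.2 rad/s), touching no part of the tray or chute, with the centres of both its end faces at least 45 mm above the hoods' tops (120 mm above the counter); tokens, key block and lens within 30 mm of where they were (height (world z) of each of bolt_tail, bolt_head above 0.12 m and contact force between the fingers and bolt above 2 N and contact force between bolt and tray below 0.2 N and linear speed of bolt below 0.03 m/s and angular speed of bolt below 0.2 rad/s and distance of each of token_a, token_b, key_block, lens from where it was at the start of the episode below 0.03 m); the arm keeps its last pose, push and grip.
It fails at once if the bolt pries on the near hood with more than 30 N (contact force between bolt and near_hood above 30 N).
It fails at once if the bolt pries on the far hood with more than 30 N (contact force between bolt and far_hood above 30 N).
It fails at once if a token, the key block or the lens is moved by more than 30 mm (distance of any of token_a, token_b, key_block, lens from where it was at the start of the episode above 0.03 m).
It also fails if it takes over 48 s, if anything falls off the work surface, if the arm or the gripper's body presses on something with over 40 N, if the wrist force passes 120 N, or if a joint passes its speed limit or range.

## Robot

A 7-joint arm with a two-finger parallel gripper is mounted at the origin on the work surface. World frame = base frame: x ahead of the robot, y to its left, z up, the work surface at z = 0. Lengths are in mm, angles in degrees, forces in N, time in s.
With the tool pointing down it reaches from about 425 to 925 mm from the base axis. Payload 6.8 kg.
Tool frame: the origin (TCP) lies between the finger pads; the fingertips stand 11 mm ahead of it and the grasp point (between the pads) lies 8 mm behind it (bot.nose_length is the distance from the TCP to the fingertips, in mm); z points along the fingers, y is the line along which they close (so a half turn about z gives the same grasp; the last joint's range is limited). The gripper opens to 88 mm and grips with 3 to 60 N. Pads are 20 mm wide; open, the fingers measure 115 mm over their backs; the gripper's body (75 mm by 178 mm) begins 61 mm behind the grasp point.
Start: joints at [-78.787, 27.33, 1.283, 89.118, -0.659, 63.558, -4.761], TCP at [201.921, 644.108, 233.664] pointing down, gripper open.
Joint ranges: [-169.35, 169.35], [-19.33, 120.38], [-80.79, 83.38], [13.8, 139.57], [-78.32, 258.32], [9.67, 109.79], [-169.56, 169.56]. Speed limits (degrees/s): [136.94, 136.94, 180, 180, 180, 180, 180].

## Interface

Orientations are given as [roll, pitch, yaw] about the fixed x, y, z axes, in that order (R = Rz(yaw) Ry(pitch) Rx(roll)).
In Python, from bench import bot gives the robot as it stands. The module is installed in compiled form; this text tells all that it offers.
- The arm moves only by the shell command python3 -m creep 'ROWS'. ROWS is a JSON object whose one key "deltas" holds a list of rows, each an object of numbers: "tx", "ty", "tz": the shift along the tool's x, y, z in m; "ax", "ay", "az": the turn, a rotation vector about the tool's x, y, z in degrees; "gripper": the finger opening in m, from 0 to 0.0878. In form: {"deltas": [{"tx": .., "ty": .., "tz": .., "ax": .., "ay": .., "az": .., "gripper": ..}, ...]}. A call has 1 to 10 rows; each row is the pose to reach, as a shift and turn from the pose commanded when the call began, along the tool's axes at that moment; what a row does not reach only later rows make up. A row lasts 1/8 s, in which the tool goes at most 62.5 mm and 10.7 degrees, less where a joint would pass 70% of its speed; a pose out of reach is approached as far as the arm can. A call with a gripper value outside its range is refused whole. The fingers move at their own pace and stop on an object; the grip force is fixed at half the most. Time passes only in rows, so rows that repeat a pose let the fingers close. It gives the time, the measured TCP pose, the force, the opening and the grip force at its end, in the units of the state.
- bot.state(): the state, without advancing time (a new reading comes with each control period).
- bot.get_image(name): name is "side" or "top" or "wrist"; returns a dict with "pixels" (384x512x3 uint8, red, green, blue), "range_z" (384x512 float32, mm along the optical axis (not along the pixel's ray), 0 where there is no reading), "fx", "fy", "cx", "cy" (pixels), "position" and "orientation" of the camera in the world; the wrist camera has in their place "tool_from_camera" (4x4, takes a point from camera to tool coordinates, whose origin is the TCP and whose axes are the flange's). Camera axes: x right, y down, z forward; pixel columns grow to the right and rows downward; lengths in mm; the calibration is good to about 2 mm. A picture is of the moment at which its call begins: read the wrist's pose just before it.
- bot.hand_in(): hands the job in; it is judged then, once.
The state is a dict: "t": time; "qpos": joint angles; "joint_velocities": joint speeds; "effort": joint torques, N m; "eef_pos": TCP position; "tcp_rot": TCP orientation; "force": force on the tool from outside, world axes, zero at the start; "torque": the same for the moment, N m; "finger_gap": finger opening in mm; "grip_force": force on a finger pad.
Only numpy, scipy, OpenCV 4.12 (cv2) and the standard library are available. Lean on these libraries where they do the work, as an engineer would, in place of code of your own. Each camera call takes 0.05 s, during which the arm holds its last target. There are 200 camera calls.

## Working session

There is one attempt and no reset: what is moved stays moved. The work goes in short steps, Python scripts to look and compute and a shell command to move; the robot and the scene stay as the last step left them, time stands still between calls to the robot, and variables do not carry over. Pictures are saved under pics/ and viewed, at most 10 in all, crops included, and the job is handed in when it is done.

```bash
mkdir -p pics; cat > h.py <<'E'
import numpy as np, cv2
from bench import bot
from scipy.spatial.transform import Rotation as R
def Rm(o):
    o=np.array(o,float)
    return o if o.shape==(3,3) else R.from_euler('xyz',o,degrees=True).as_matrix()
def cam(n):
    s=bot.state(); im=bot.get_image(n)
    if n=='wrist':
        T=np.array(im['tool_from_camera']); Rt=Rm(s['tcp_rot']); im['R']=Rt@T[:3,:3]; im['p']=Rt@T[:3,3]+np.array(s['eef_pos'])
    else: im['R']=Rm(im['orientation']); im['p']=np.array(im['position'])
    return im
def save(im,f,crop=None,k=1):
    p=im['pixels'][:,:,::-1]
    if crop: p=p[crop[1]:crop[3],crop[0]:crop[2]]
    cv2.imwrite('pics/'+f,cv2.resize(p,None,fx=k,fy=k,interpolation=cv2.INTER_CUBIC))
def ray(im,u,v): return im['R']@np.array([(u-im['cx'])/im['fx'],(v-im['cy'])/im['fy'],1])
def pt(im,u,v): return im['p']+ray(im,u,v)*im['range_z'][int(round(v)),int(round(u))]
def cloud(im):
    v,u=np.mgrid[:384,:512]; d=np.stack([(u-im['cx'])/im['fx'],(v-im['cy'])/im['fy'],np.ones(u.shape)],-1)
    return (d*im['range_z'][...,None])@im['R'].T+im['p']
E
python3 - <<'E'
from h import *
s=bot.state(); print(s['t'],s['eef_pos'],s['tcp_rot'],s['finger_gap'],s['force'])
for n in('top','side'):
    im=cam(n); save(im,n+'0.png',None,1.5); print(n,im['p'],im['orientation'],im['fx'])
    np.savez(n+'0.npz',**{k:im[k] for k in('pixels','range_z','fx','fy','cx','cy','R','p')})
E
```

```text
0.0 [201.75928232 643.55246437 232.7407671 ] [-1.79901755e+02  7.40586945e-03  1.62595173e+02] 87.95667852842726 [ 0.95882461 -0.0181177   0.09386287]
top [463.14041745 -40.57349125 855.1180114 ] [-174.3377737     2.72238296  -91.27550563] 402.6111756987178
side [ 353.11176781 -457.48193122  651.77714189] [-138.924651     -0.89715048  -23.70957114] 384.8929140474954
```

View pics/top0.png

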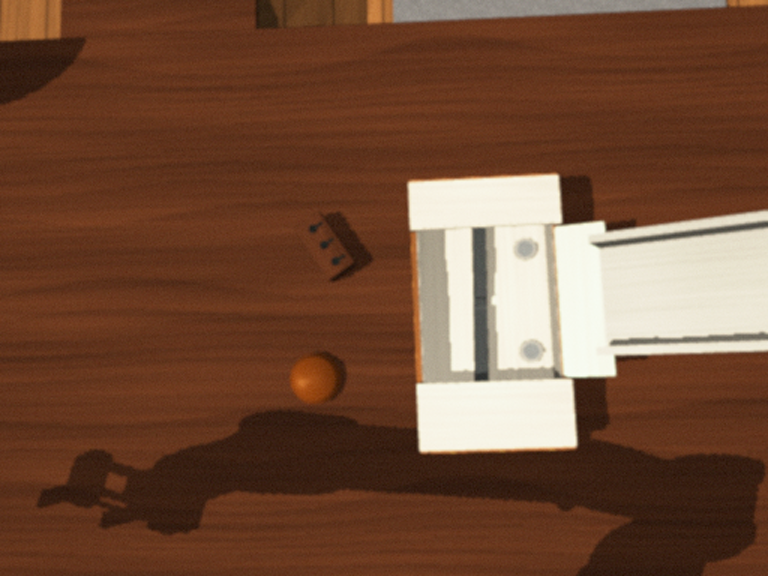

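View pics/side0.png

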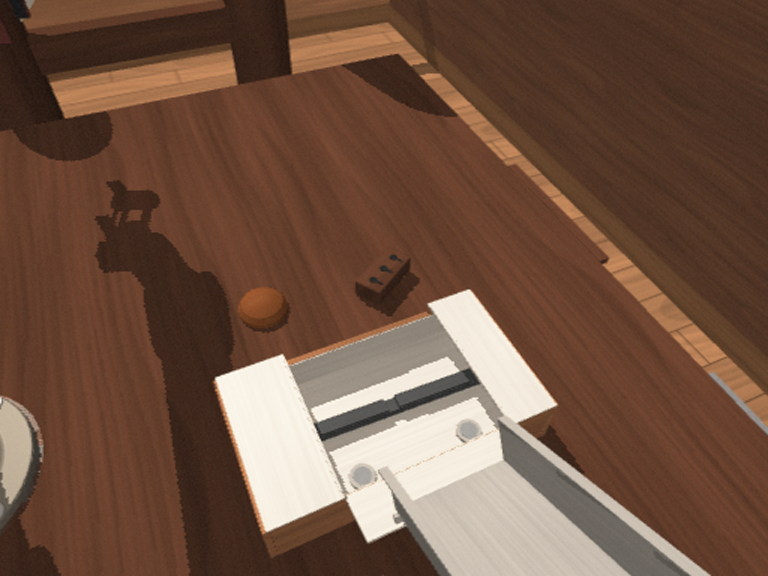

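The top picture shows the far hood at the top (408–561, 174–229), the near hood at the bottom (416–577, 378–453), and the bolt between them at u≈481 with its notch at (481,298). The tokens are at (526,248) and (531,350), and the chute is on the right. The side picture agrees. Next I'll fit the tray pose from the hood corners.

```bash
python3 - <<'E'
from h import *
from scipy.optimize import least_squares
im=dict(np.load('top0.npz')); C=cloud(im)
def onz(u,v,z):
    d=ray(im,u,v); return im['p']+d*(z-im['p'][2])/d[2]
# tray frame hood corners: far x 110..? 64 -> 110..174 ; near -90..-174
px=[(408,182),(557,174),(561,222),(410,229),(416,384),(574,378),(577,446),(420,453)]
m=[(174,98),(174,-98),(110,-98),(110,98),(-90,98),(-90,-98),(-174,-98),(-174,98)]
W=np.array([onz(u/1.5,v/1.5,75)[:2] for u,v in px]); m=np.array(m)
def f(q,full=False):
    c,s=np.cos(q[2]),np.sin(q[2]); P=m@np.array([[c,s],[-s,c]])+q[:2]; return (P-W).ravel()
r=least_squares(f,[450,-80,0]); print(r.x[:2],np.degrees(r.x[2])); print(f(r.x).reshape(-1,2).round(1))
# depth checks
for n,u,v in [('nearhood',495,415),('farhood',480,200),('bolt',481,270),('bolt2',481,340),('floor',432,300),('notch',481,298),('tokA',531,350),('tokB',526,248)]:
    print(n,pt(im,u/1.5,v/1.5).round(1), )
c,s=np.cos(r.x[2]),np.sin(r.x[2]); T=np.array([[c,s],[-s,c]])
L=(C[...,:2]-r.x[:2])@T.T
# bolt pixels dark
p=im['pixels'].astype(int).sum(-1); msk=(p<260)&(abs(L[...,0])<130)&(abs(L[...,1])<60)&(C[...,2]<60)&(C[...,2]>15)
X=L[msk]; print(len(X),X.min(0),X.max(0),'med z',np.median(C[msk][:,2]))
k=np.polyfit(X[:,0],X[:,1],1); print('line y=',k,np.degrees(np.arctan(k[0])))
# notch: depth profile
for a in range(-100,120,6):
    q=msk&(abs(L[...,0]-a)<3)&(abs(L[...,1]-np.polyval(k,a))<5)
    print(a,C[q][:,2].mean().round(1) if q.any() else None,p[q].mean().round() if q.any() else '',end=' | ')
np.save('tray.npy',r.x)
E
```

```text
[ 513.9124637  -137.92790446] 1.137734010308674
[[-0.5  0.4]
 [-0.3 -0.7]
 [-0.4 -0. ]
 [-1.4  0.2]
 [-0.1 -1.4]
 [ 0.2  2.1]
 [ 0.4 -0.3]
 [ 2.2 -0.4]]
nearhood [ 381.4 -138.9   75.3]
farhood [ 658.6 -130.4   76.2]
bolt [ 572.6 -133.5   29.1]
bolt2 [ 477.  -129.9   29.1]
floor [534.4 -65.7  14.3]
notch [ 534.5 -132.6   24.2]
tokA [ 462.  -198.4   18.2]
tokB [ 603.5 -198.5   15.3]
640 [-89.53812897  -2.7854561 ] [115.57776779  19.06958699] med z 29.5322681170299
line y= [-0.04009558  7.9819808 ] -2.2960777128835805
-100 None  | -94 None  | -88 29.5 158.0 | -82 29.5 166.0 | -76 29.1 244.0 | -70 29.3 246.0 | -64 29.7 248.0 | -58 29.7 244.0 | -52 30.2 245.0 | -46 29.7 244.0 | -40 29.8 245.0 | -34 30.1 241.0 | -28 30.4 242.0 | -22 30.2 242.0 | -16 29.2 241.0 | -10 29.8 242.0 | -4 29.6 241.0 | 2 29.7 243.0 | 8 27.8 254.0 | 14 23.7 245.0 | 20 23.7 222.0 | 26 29.2 244.0 | 32 30.3 248.0 | 38 29.8 250.0 | 44 29.6 250.0 | 50 29.6 249.0 | 56 29.6 242.0 | 62 30.0 245.0 | 68 30.0 245.0 | 74 29.5 243.0 | 80 28.9 242.0 | 86 29.7 242.0 | 92 29.4 238.0 | 98 29.5 239.0 | 104 29.5 238.0 | 110 29.6 234.0 | 116 29.0 237.0 |
```

```bash
cat >> h.py <<'E'
tray=np.load('tray.npy')
def t2w(x,y,z=0):
    c,s=np.cos(tray[2]),np.sin(tray[2]); return np.array([tray[0]+c*x-s*y,tray[1]+s*x+c*y,z])
def w2t(p):
    c,s=np.cos(tray[2]),np.sin(tray[2]); d=np.asarray(p)[...,:2]-tray[:2]; return np.stack([d[...,0]*c+d[...,1]*s,-d[...,0]*s+d[...,1]*c],-1)
def rows(target,rot=None):
    s=bot.state(); Rt=Rm(s['tcp_rot']); d=Rt.T@(np.array(target)-s['eef_pos'])/1000
    rv=np.zeros(3) if rot is None else R.from_matrix(Rt.T@Rm(rot)).as_rotvec(degrees=True)
    print('t',round(s['t'],2),'TCP',np.round(s['eef_pos'],1),'delta m',d.round(4),'rotvec',rv.round(2))
E
python3 - <<'E'
from h import *
im=dict(np.load('top0.npz')); C=cloud(im); L=w2t(C); p=im['pixels'].astype(int).sum(-1)
m=(p<300)&(C[...,2]>27.5)&(C[...,2]<40)&(abs(L[...,0])<105)&(abs(L[...,1]-7)<16)
X=L[m]; 
for a in (-70,-40,-10,30,60,90):
    q=X[abs(X[:,0]-a)<6,1]; print(a,q.min().round(1),q.max().round(1),q.mean().round(1))
k=np.polyfit(X[:,0],X[:,1],1); print(k,np.degrees(np.arctan(k[0]))+np.degrees(tray[2]))
# side cam check
im=dict(np.load('side0.npz')); C=cloud(im); L=w2t(C); p=im['pixels'].astype(int).sum(-1)
m=(p<300)&(C[...,2]>22)&(C[...,2]<40)&(abs(L[...,0])<100)&(abs(L[...,1]-7)<20)
X=L[m]; k2=np.polyfit(X[:,0],X[:,1],1); print('side',k2,np.median(C[m][:,2]))
print('notch side',w2t(pt(im,390/1.5,402/1.5)))
g=35; w=t2w(g,np.polyval(k,g),180); yaw=180+np.degrees(np.arctan(k[0]))+np.degrees(tray[2]); print('grasp',w,yaw)
rows([450,350,230],[180,0,yaw]); rows(w,[180,0,yaw])
print('chute',[w2t(pt(dict(np.load('top0.npz')),u/1.5,v/1.5)).round() for u,v in((606,240),(612,345))])
E
```

```text
-70 3.8 18.3 10.9
-40 2.0 16.6 9.4
-10 2.5 14.9 8.7
30 -0.1 14.8 6.8
60 -1.7 13.1 5.7
90 -2.9 11.5 4.6
[-0.0383702   7.99908514] -1.0596383449356122
side [-0.03952114  7.16606798] 28.765061937346218
notch side [17.64202587 11.30880991]
grasp [ 548.77340011 -130.57813195  180.        ] 178.94036165506438
t 0.1 TCP [201.8 643.6 232.8] delta m [-0.3247 -0.2059  0.0032] rotvec [ -0.09  -0.   -16.35]
t 0.1 TCP [201.8 643.6 232.8] delta m [-0.5627 -0.6348  0.0539] rotvec [ -0.09  -0.   -16.35]
chute [array([  71., -129.]), array([ -51., -142.])]
```

```bash
python3 -m creep '{"deltas":[{"tx":-0.055,"ty":-0.035,"az":-2,"gripper":0.05},{"tx":-0.11,"ty":-0.07,"az":-4,"gripper":0.05},{"tx":-0.165,"ty":-0.105,"az":-7,"gripper":0.05},{"tx":-0.22,"ty":-0.14,"az":-10,"gripper":0.05},{"tx":-0.275,"ty":-0.175,"az":-13,"gripper":0.05},{"tx":-0.325,"ty":-0.206,"az":-16.35,"gripper":0.05},{"tx":-0.35,"ty":-0.26,"az":-16.35,"gripper":0.05},{"tx":-0.376,"ty":-0.31,"az":-16.35,"gripper":0.05},{"tx":-0.4,"ty":-0.36,"az":-16.35,"gripper":0.05},{"tx":-0.43,"ty":-0.41,"az":-16.35,"gripper":0.05}]}'
python3 -c "
from h import *
rows([548.8,-130.6,180],[180,0,178.94])"
```

```text
t 0.1 TCP [201.8 643.6 232.8] delta m [-0.5627 -0.6348  0.0539] rotvec [ -0.09  -0.   -16.35]$.deltas[0]: bad value
```

```bash
python3 -m creep '{"deltas":[{"tx":-0.055,"ty":-0.035,"tz":0.0,"ax":0.0,"ay":0.0,"az":-2.0,"gripper":0.05},{"tx":-0.11,"ty":-0.07,"tz":0.0,"ax":0.0,"ay":0.0,"az":-4.0,"gripper":0.05},{"tx":-0.165,"ty":-0.105,"tz":0.0,"ax":0.0,"ay":0.0,"az":-7.0,"gripper":0.05},{"tx":-0.22,"ty":-0.14,"tz":0.0,"ax":0.0,"ay":0.0,"az":-10.0,"gripper":0.05},{"tx":-0.275,"ty":-0.175,"tz":0.0,"ax":0.0,"ay":0.0,"az":-13.0,"gripper":0.05},{"tx":-0.325,"ty":-0.206,"tz":0.0,"ax":0.0,"ay":0.0,"az":-16.35,"gripper":0.05},{"tx":-0.35,"ty":-0.26,"tz":0.0,"ax":0.0,"ay":0.0,"az":-16.35,"gripper":0.05},{"tx":-0.376,"ty":-0.31,"tz":0.0,"ax":0.0,"ay":0.0,"az":-16.35,"gripper":0.05},{"tx":-0.4,"ty":-0.36,"tz":0.0,"ax":0.0,"ay":0.0,"az":-16.35,"gripper":0.05},{"tx":-0.43,"ty":-0.41,"tz":0.0,"ax":0.0,"ay":0.0,"az":-16.35,"gripper":0.05}]}'
python3 -c "
from h import *
rows([548.8,-130.6,180],[180,0,178.94])"
```

```text
t: 1.35
eef_pos: [489.2, 122.5, 233.5]
tcp_rot: [180.0, -0.0, 179.0]
force: [1.2, -0.5, 0.6]
finger_gap: 49.7
grip_force: 0.0
t 1.35 TCP [489.2 122.5 233.5] delta m [-0.0641 -0.2519  0.0534] rotvec [ 0.01 -0.02  0.03]
```

```bash
python3 -m creep '{"deltas":[{"tx":-0.014,"ty":-0.055,"tz":0.0,"ax":0.0,"ay":0.0,"az":0.0,"gripper":0.05},{"tx":-0.028,"ty":-0.11,"tz":0.0,"ax":0.0,"ay":0.0,"az":0.0,"gripper":0.05},{"tx":-0.042,"ty":-0.165,"tz":0.0,"ax":0.0,"ay":0.0,"az":0.0,"gripper":0.05},{"tx":-0.056,"ty":-0.22,"tz":0.02,"ax":0.0,"ay":0.0,"az":0.0,"gripper":0.05},{"tx":-0.064,"ty":-0.252,"tz":0.05,"ax":0.0,"ay":0.0,"az":0.0,"gripper":0.05},{"tx":-0.064,"ty":-0.252,"tz":0.053,"ax":0.0,"ay":-8.0,"az":0.0,"gripper":0.05},{"tx":-0.064,"ty":-0.252,"tz":0.053,"ax":0.0,"ay":-16.0,"az":0.0,"gripper":0.05},{"tx":-0.064,"ty":-0.252,"tz":0.053,"ax":0.0,"ay":-22.0,"az":0.0,"gripper":0.05},{"tx":-0.064,"ty":-0.252,"tz":0.053,"ax":0.0,"ay":-22.0,"az":0.0,"gripper":0.05}]}'
python3 -c "
from h import *
print(np.round(bot.state()['qpos'],1))
rows([548.8,-130.6,180],[180,0,178.94])
im=cam('wrist');save(im,'w1.png')"
```

```text
t: 2.48
eef_pos: [546.5, -129.0, 179.7]
tcp_rot: [179.9, 21.8, 178.9]
force: [-0.1, -0.2, 0.3]
finger_gap: 50.0
grip_force: 0.0
[ -5.1  11.5  15.4 124.7 -15.8  23.3 111.6]
t 2.48 TCP [ 546.5 -129.   179.7] delta m [-0.0022 -0.0016  0.0006] rotvec [ 0.05 21.82 -0.08]
```

View pics/w1.png

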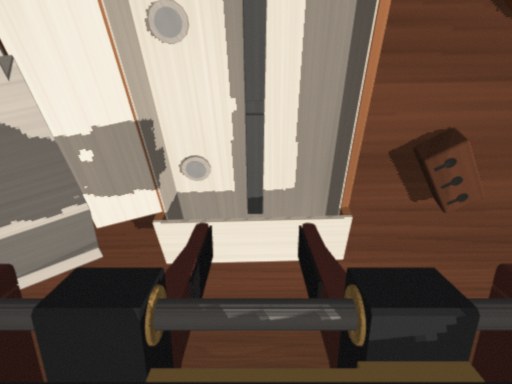

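The wrist picture shows the bolt (u≈255) between the fingers, with its notch at (255,113) and the tokens on the left. The pitched pose is reachable here. I'll also test it closer in and lower, where the tipping will actually happen.

```bash
python3 -c "
from h import *
rows([500,-130.6,110],[180,22,178.94])"
```

```text
t 2.52 TCP [ 548.2 -128.9  180.5] delta m [ 0.071  -0.0027  0.0475] rotvec [ 0.03 -0.13 -0.03]
```

```bash
python3 -m creep '{"deltas":[{"tx":0.035,"ty":-0.0015,"tz":0.024,"ax":0.0,"ay":0.0,"az":0.0,"gripper":0.05},{"tx":0.071,"ty":-0.0015,"tz":0.0475,"ax":0.0,"ay":0.0,"az":0.0,"gripper":0.05},{"tx":0.071,"ty":-0.0015,"tz":0.0475,"ax":0.0,"ay":0.0,"az":0.0,"gripper":0.05}]}'
python3 -c "
from h import *
print(np.round(bot.state()['qpos'],1))
rows([548.8,-130.6,110],[180,0,178.94])"
```

```text
t: 2.9
eef_pos: [498.9, -129.2, 107.8]
tcp_rot: [179.9, 21.6, 178.9]
force: [0.6, -0.4, -0.2]
finger_gap: 50.1
grip_force: 0.0
[  3.8  15.4   6.7 132.8 -26.   11.7 123.4]
t 2.9 TCP [ 498.9 -129.2  107.8] delta m [-0.0472 -0.0005  0.0163] rotvec [ 0.11 21.63 -0.05]
```

```bash
python3 -c "
from h import *
w=t2w(50,5.8,70);print(w)
rows(w,[180,0,178.94])"
```

```text
[ 563.78744209 -131.13625294   70.        ]
t 2.9 TCP [ 498.9 -129.2  107.8] delta m [-0.0464 -0.0008  0.0591] rotvec [ 0.11 21.63 -0.05]
```

```bash
python3 -m creep '{"deltas":[{"tx":-0.02,"ty":-0.001,"tz":0.01,"ax":0.0,"ay":8.0,"az":0.0,"gripper":0.05},{"tx":-0.04,"ty":-0.001,"tz":0.03,"ax":0.0,"ay":16.0,"az":0.0,"gripper":0.05},{"tx":-0.0464,"ty":-0.001,"tz":0.0591,"ax":0.0,"ay":21.8,"az":0.0,"gripper":0.05},{"tx":-0.0464,"ty":-0.001,"tz":0.0591,"ax":0.0,"ay":21.8,"az":0.0,"gripper":0.05},{"tx":-0.0464,"ty":-0.001,"tz":0.0591,"ax":0.0,"ay":21.8,"az":0.0,"gripper":0.05}]}'
python3 -c "
from h import *
im=cam('wrist');save(im,'w2.png')
rows([563.8,-131.1,27],[180,0,178.94])"
```

```text
t: 3.52
eef_pos: [566.9, -132.0, 73.6]
tcp_rot: [-179.9, 0.3, 179.0]
force: [-0.4, -0.3, 0.4]
finger_gap: 50.0
grip_force: 0.0
t 3.58 TCP [ 566.3 -132.1   73.9] delta m [0.0027 0.001  0.0468] rotvec [-0.05  0.29 -0.02]
```

View pics/w2.png

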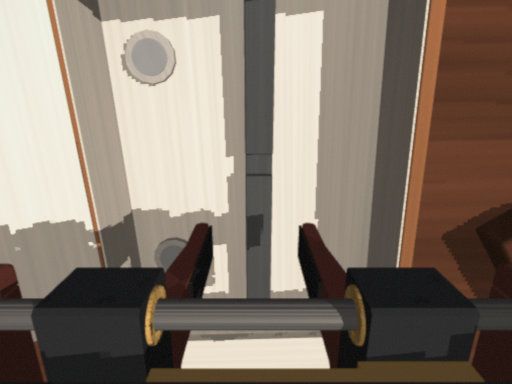

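The bolt (u 247–273) sits centred between the open fingers, and token_b at (173,250) is clear of them. Now I'll descend and close.

```bash
python3 -m creep '{"deltas":[{"tx":0.0027,"ty":0.001,"tz":0.02,"ax":0.0,"ay":0.3,"az":0.0,"gripper":0.05},{"tx":0.0027,"ty":0.001,"tz":0.036,"ax":0.0,"ay":0.3,"az":0.0,"gripper":0.05},{"tx":0.0027,"ty":0.001,"tz":0.0465,"ax":0.0,"ay":0.3,"az":0.0,"gripper":0.05},{"tx":0.0027,"ty":0.001,"tz":0.0465,"ax":0.0,"ay":0.3,"az":0.0,"gripper":0.05},{"tx":0.0027,"ty":0.001,"tz":0.0465,"ax":0.0,"ay":0.3,"az":0.0,"gripper":0.03},{"tx":0.0027,"ty":0.001,"tz":0.0465,"ax":0.0,"ay":0.3,"az":0.0,"gripper":0.01},{"tx":0.0027,"ty":0.001,"tz":0.0465,"ax":0.0,"ay":0.3,"az":0.0,"gripper":0.01},{"tx":0.0027,"ty":0.001,"tz":0.0465,"ax":0.0,"ay":0.3,"az":0.0,"gripper":0.01}]}'
python3 -c "
from h import *
rows([564,-131,27],[180,0,178.94])"
```

```text
t: 4.58
eef_pos: [563.7, -130.4, 26.4]
tcp_rot: [180.0, -0.1, 178.9]
force: [-0.5, 1.1, 2.0]
finger_gap: 17.8
grip_force: 30.0
t 4.58 TCP [ 563.7 -130.4   26.4] delta m [-0.0003 -0.0006 -0.0006] rotvec [ 0.02 -0.08  0.  ]
```

```bash
python3 -m creep '{"deltas":[{"tx":0.008,"ty":0.0,"tz":0.0,"ax":0.0,"ay":0.0,"az":0.0,"gripper":0.01},{"tx":0.016,"ty":0.0,"tz":0.0,"ax":0.0,"ay":0.0,"az":0.0,"gripper":0.01},{"tx":0.024,"ty":0.0,"tz":0.0,"ax":0.0,"ay":0.0,"az":0.0,"gripper":0.01},{"tx":0.032,"ty":0.0,"tz":0.0,"ax":0.0,"ay":0.0,"az":0.0,"gripper":0.01},{"tx":0.040,"ty":0.0,"tz":0.0,"ax":0.0,"ay":0.0,"az":0.0,"gripper":0.01},{"tx":0.045,"ty":0.0,"tz":0.0,"ax":0.0,"ay":0.0,"az":0.0,"gripper":0.01},{"tx":0.048,"ty":0.0,"tz":0.0,"ax":0.0,"ay":0.0,"az":0.0,"gripper":0.01},{"tx":0.050,"ty":0.0,"tz":0.0,"ax":0.0,"ay":0.0,"az":0.0,"gripper":0.01},{"tx":0.050,"ty":0.0,"tz":0.0,"ax":0.0,"ay":0.0,"az":0.0,"gripper":0.01}]}'
python3 -c "
from h import *
im=cam('top');L=w2t(C:=cloud(im));p=im['pixels'].astype(int).sum(-1)
rows([564,-131,27],[180,0,178.94])"
```

```text
t: 5.7
eef_pos: [513.7, -129.8, 26.4]
tcp_rot: [180.0, -0.1, 178.9]
force: [2.7, -0.8, 4.5]
finger_gap: 17.6
grip_force: 30.0
t 5.75 TCP [ 513.7 -129.8   26.4] delta m [-0.0503 -0.0003 -0.0007] rotvec [ 0.   -0.09  0.  ]
```

```bash
python3 -m creep '{"deltas":[{"tx":0.0015,"ty":0.0,"tz":0.0,"ax":0.0,"ay":0.0,"az":0.0,"gripper":0.01},{"tx":0.003,"ty":0.0,"tz":0.0,"ax":0.0,"ay":0.0,"az":0.0,"gripper":0.01},{"tx":0.003,"ty":0.0,"tz":0.0,"ax":0.0,"ay":0.0,"az":0.0,"gripper":0.01},{"tx":0.003,"ty":0.0,"tz":0.0,"ax":0.0,"ay":0.0,"az":0.0,"gripper":0.01}]}'
python3 -m creep '{"deltas":[{"tx":0.001,"ty":0.0,"tz":0.0,"ax":0.0,"ay":0.0,"az":0.0,"gripper":0.01},{"tx":0.002,"ty":0.0,"tz":0.0,"ax":0.0,"ay":0.0,"az":0.0,"gripper":0.01},{"tx":0.002,"ty":0.0,"tz":0.0,"ax":0.0,"ay":0.0,"az":0.0,"gripper":0.01},{"tx":0.002,"ty":0.0,"tz":0.0,"ax":0.0,"ay":0.0,"az":0.0,"gripper":0.01}]}'
```

```text
t: 6.25
eef_pos: [510.8, -129.7, 26.4]
tcp_rot: [-180.0, -0.1, 178.9]
force: [4.2, -0.4, 4.2]
finger_gap: 17.9
grip_force: 30.0
t: 6.75
eef_pos: [509.1, -129.7, 26.4]
tcp_rot: [-180.0, -0.0, 178.9]
force: [5.6, -0.7, 3.7]
finger_gap: 17.4
grip_force: 30.0
```

```bash
python3 -m creep '{"deltas":[{"tx":0.001,"ty":0.0,"tz":0.0,"ax":0.0,"ay":0.0,"az":0.0,"gripper":0.01},{"tx":0.002,"ty":0.0,"tz":0.0,"ax":0.0,"ay":0.0,"az":0.0,"gripper":0.01},{"tx":0.002,"ty":0.0,"tz":0.0,"ax":0.0,"ay":0.0,"az":0.0,"gripper":0.01},{"tx":0.002,"ty":0.0,"tz":0.0,"ax":0.0,"ay":0.0,"az":0.0,"gripper":0.01}]}'
python3 -m creep '{"deltas":[{"tx":0.001,"ty":0.0,"tz":0.0,"ax":0.0,"ay":0.0,"az":0.0,"gripper":0.01},{"tx":0.002,"ty":0.0,"tz":0.0,"ax":0.0,"ay":0.0,"az":0.0,"gripper":0.01},{"tx":0.002,"ty":0.0,"tz":0.0,"ax":0.0,"ay":0.0,"az":0.0,"gripper":0.01},{"tx":0.002,"ty":0.0,"tz":0.0,"ax":0.0,"ay":0.0,"az":0.0,"gripper":0.01}]}'
python3 -c "
from h import *
im=cam('top');save(im,'t3.png',(250,100,420,320),2.5);C=cloud(im);L=w2t(C);p=im['pixels'].astype(int).sum(-1)
m=(p<300)&(C[...,2]>18)&(C[...,2]<36)&(abs(L[...,1]-6)<25)&(L[...,0]>-150)&(L[...,0]<140)
x=L[m][:,0];print('dark x range',x.min(),np.sort(x)[-25:].round(1))"
```

```text
t: 7.25
eef_pos: [509.0, -129.5, 26.4]
tcp_rot: [-180.0, 0.1, 179.0]
force: [10.7, -0.3, -2.1]
finger_gap: 17.8
grip_force: 30.0
t: 7.75
eef_pos: [508.9, -129.4, 26.9]
tcp_rot: [-179.9, 0.3, 179.0]
force: [14.3, 1.0, -3.1]
finger_gap: 17.9
grip_force: 30.0
dark x range 85.95315108066828 [86.]
```

View pics/t3.png

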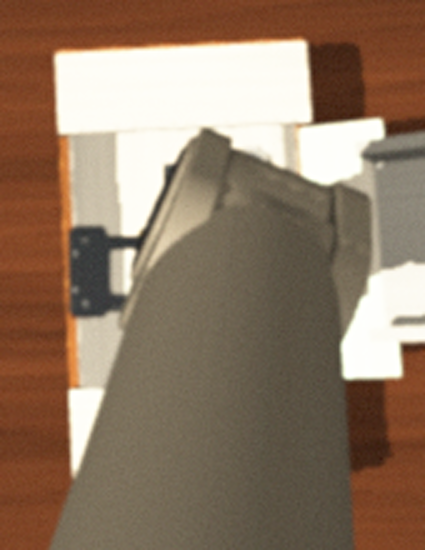

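The arm has stalled at x≈509 with 14 N of push after 55 mm of slide, which matches the measured gap, so the tail is against the wall. In the top picture the arm hides the bolt. Next I'll tip about the tail's lower edge, giving way 4 mm plus the swing-back.

```bash
python3 -m creep '{"deltas":[{"tx":-0.008,"ty":0.0,"tz":-0.001,"ax":0.0,"ay":0.0,"az":0.0,"gripper":0.01},{"tx":-0.008,"ty":0.0,"tz":-0.009,"ax":0.0,"ay":-2.5,"az":0.0,"gripper":0.01},{"tx":-0.0075,"ty":0.0,"tz":-0.019,"ax":0.0,"ay":-6.0,"az":0.0,"gripper":0.01},{"tx":-0.0065,"ty":0.0,"tz":-0.0305,"ax":0.0,"ay":-10.0,"az":0.0,"gripper":0.01},{"tx":-0.0045,"ty":0.0,"tz":-0.0415,"ax":0.0,"ay":-14.0,"az":0.0,"gripper":0.01},{"tx":-0.0045,"ty":0.0,"tz":-0.0415,"ax":0.0,"ay":-14.0,"az":0.0,"gripper":0.01}]}'
python3 -c "
from h import *
print(np.round(bot.state()['qpos'],1))
im=cam('side');save(im,'s4.png',(130,170,390,370),3)"
```

```text
t: 8.55
eef_pos: [505.4, -129.3, 66.5]
tcp_rot: [179.9, 13.6, 178.9]
force: [-0.1, 0.9, -4.1]
finger_gap: 17.5
grip_force: 30.0
[ -2.6  22.6  13.5 128.1 -23.9  17.8 120.2]
```

View pics/s4.png

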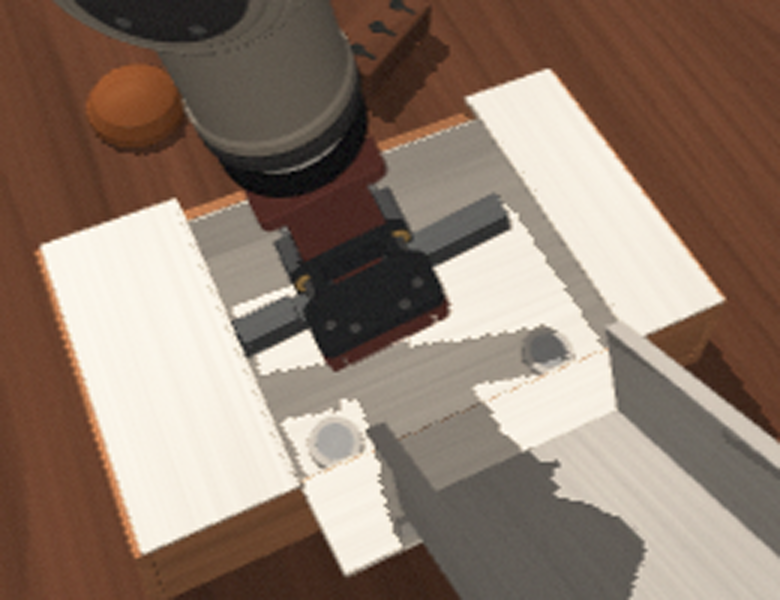

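The side picture shows the head up at (505,205) in the crop, the tail still under the near hood at (240,340), and the tokens untouched. I'll measure the bolt's actual slope.

```bash
python3 -c "
from h import *
im=cam('side');C=cloud(im)
for u,v in((490,208),(460,222),(430,238),(285,320),(260,332)):
    p=pt(im,130+u/3,170+v/3);print(w2t(p).round(1),p[2].round(1))
print(w2t(bot.state()['eef_pos']))"
```

```text
[78.   5.4] 89.4
[58.7  6.2] 85.3
[39.6  7. ] 79.0
[-55.2   3.4] 57.5
[-70.3   5.4] 51.3
[-6.6739973   8.77227655]
```

```bash
python3 -c "
from h import *
w=np.array(bot.state()['eef_pos'])
rows(w+[-1.5,0,13.5],[180,19.2,178.94])
rows(w+[-1.5+104,2,13.5+37],[180,19.2,178.94])
rows(w+[-1.5+104,2,13.5+37+120],[180,19.2,178.94])"
```

```text
t 8.65 TCP [ 507.1 -129.3   66.4] delta m [-0.0017 -0.     -0.0135] rotvec [ 0.06 -5.6  -0.01]
t 8.65 TCP [ 507.1 -129.3   66.4] delta m [-0.1114  0.0039 -0.025 ] rotvec [ 0.06 -5.6  -0.01]
t 8.65 TCP [ 507.1 -129.3   66.4] delta m [-0.1397  0.0041 -0.1416] rotvec [ 0.06 -5.6  -0.01]
```

```bash
python3 -m creep '{"deltas":[{"tx":-0.001,"ty":0.0,"tz":-0.007,"ax":0.0,"ay":-2.8,"az":0.0,"gripper":0.01},{"tx":-0.0017,"ty":0.0,"tz":-0.0135,"ax":0.0,"ay":-5.5,"az":0.0,"gripper":0.01},{"tx":-0.0017,"ty":0.0,"tz":-0.0135,"ax":0.0,"ay":-5.5,"az":0.0,"gripper":0.01},{"tx":-0.0017,"ty":0.0,"tz":-0.0135,"ax":0.0,"ay":-5.5,"az":0.0,"gripper":0.01},{"tx":-0.0017,"ty":0.0,"tz":-0.0135,"ax":0.0,"ay":-5.5,"az":0.0,"gripper":0.01}]}'
python3 -c "
from h import *
im=cam('side');C=cloud(im);L=w2t(C);p=im['pixels'].astype(int);s=p.sum(-1)
v,u=np.mgrid[:384,:512];m=(s<330)&(abs(L[...,1]-6)<14)&(C[...,2]>40)&(C[...,2]<125)&(abs(L[...,0])<120)&((L[...,0]>40)|(L[...,0]<-50))
X=L[m][:,0];Z=C[m][:,2];print(len(X),X.min(),X.max());print(np.polyfit(X,Z,1),Z[X>X.max()-8].mean())
w=np.array(bot.state()['eef_pos']);print(w2t(w))
rows(w+[104,2,37]);rows(w+[104,2,157])"
```

```text
t: 9.28
eef_pos: [507.7, -129.4, 80.8]
tcp_rot: [180.0, 19.3, 179.0]
force: [0.3, 0.1, -4.7]
finger_gap: 17.4
grip_force: 30.0
617 -83.88672319890819 87.07313070224393
[ 0.35312412 82.19014058] 110.28505197480908
[-6.05702242  8.5861189 ]
t 9.32 TCP [ 507.7 -129.5   80.8] delta m [-0.1103  0.0039 -0.0005] rotvec [0. 0. 0.]
t 9.32 TCP [ 507.7 -129.5   80.8] delta m [-0.1501  0.0039 -0.1137] rotvec [0. 0. 0.]
```

The bolt is at 19.4° and the head centre at about 103 mm, so the tipped condition is met. Next I'll draw it out along its axis.

```bash
python3 -m creep '{"deltas":[{"tx":-0.008,"ty":0.0,"tz":0.0,"ax":0.0,"ay":0.0,"az":0.0,"gripper":0.01},{"tx":-0.02,"ty":0.0,"tz":0.0,"ax":0.0,"ay":0.0,"az":0.0,"gripper":0.01},{"tx":-0.034,"ty":0.001,"tz":0.0,"ax":0.0,"ay":0.0,"az":0.0,"gripper":0.01},{"tx":-0.048,"ty":0.001,"tz":0.0,"ax":0.0,"ay":0.0,"az":0.0,"gripper":0.01},{"tx":-0.062,"ty":0.002,"tz":0.0,"ax":0.0,"ay":0.0,"az":0.0,"gripper":0.01},{"tx":-0.076,"ty":0.002,"tz":0.0,"ax":0.0,"ay":0.0,"az":0.0,"gripper":0.01},{"tx":-0.09,"ty":0.003,"tz":0.0,"ax":0.0,"ay":0.0,"az":0.0,"gripper":0.01},{"tx":-0.102,"ty":0.003,"tz":0.0,"ax":0.0,"ay":0.0,"az":0.0,"gripper":0.01},{"tx":-0.11,"ty":0.003,"tz":0.0,"ax":0.0,"ay":0.0,"az":0.0,"gripper":0.01},{"tx":-0.11,"ty":0.003,"tz":0.0,"ax":0.0,"ay":0.0,"az":0.0,"gripper":0.01}]}'
python3 -c "
from h import *
im=cam('side');save(im,'s5.png',(130,120,430,345),2.6)
w=np.array(bot.state()['eef_pos']);print(w2t(w))
rows(w+[0,0,130])"
```

```text
t: 10.58
eef_pos: [611.8, -128.5, 117.9]
tcp_rot: [-180.0, 19.4, 179.0]
force: [-0.5, 0.0, -5.6]
finger_gap: 17.8
grip_force: 30.0
[97.2906337   7.42493373]
t 10.62 TCP [ 611.  -128.6  117.5] delta m [-0.0431  0.     -0.1226] rotvec [0. 0. 0.]
```

View pics/s5.png

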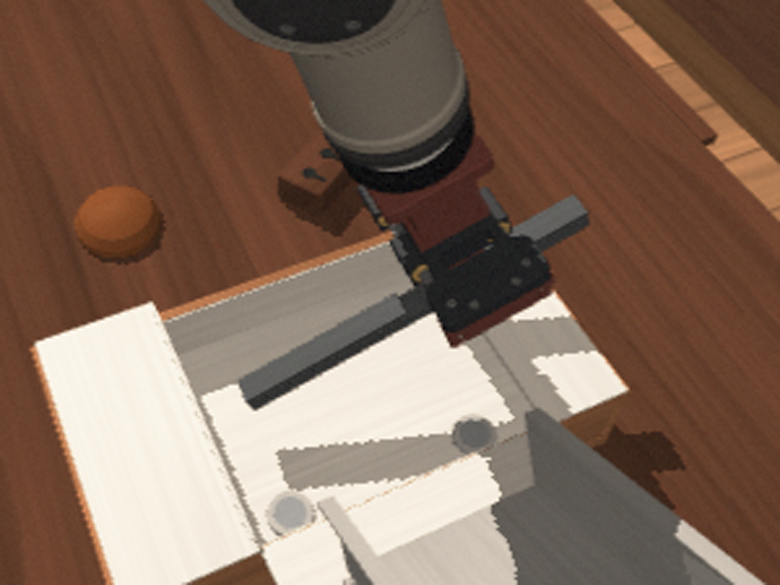

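The tail at (250,390) is free of the near hood and the head is over the far hood. I'll lift straight up.

```bash
python3 -m creep '{"deltas":[{"tx":-0.003,"ty":0.0,"tz":-0.009,"ax":0.0,"ay":0.0,"az":0.0,"gripper":0.01},{"tx":-0.009,"ty":0.0,"tz":-0.026,"ax":0.0,"ay":0.0,"az":0.0,"gripper":0.01},{"tx":-0.017,"ty":0.0,"tz":-0.048,"ax":0.0,"ay":0.0,"az":0.0,"gripper":0.01},{"tx":-0.025,"ty":0.0,"tz":-0.071,"ax":0.0,"ay":0.0,"az":0.0,"gripper":0.01},{"tx":-0.033,"ty":0.0,"tz":-0.094,"ax":0.0,"ay":0.0,"az":0.0,"gripper":0.01},{"tx":-0.039,"ty":0.0,"tz":-0.111,"ax":0.0,"ay":0.0,"az":0.0,"gripper":0.01},{"tx":-0.043,"ty":0.0,"tz":-0.122,"ax":0.0,"ay":0.0,"az":0.0,"gripper":0.01},{"tx":-0.043,"ty":0.0,"tz":-0.122,"ax":0.0,"ay":0.0,"az":0.0,"gripper":0.01},{"tx":-0.043,"ty":0.0,"tz":-0.122,"ax":0.0,"ay":0.0,"az":0.0,"gripper":0.01},{"tx":-0.043,"ty":0.0,"tz":-0.122,"ax":0.0,"ay":0.0,"az":0.0,"gripper":0.01}]}'
python3 -c "
from h import *
im=cam('side');save(im,'s6.png',None,1.5);C=cloud(im);L=w2t(C);s=im['pixels'].astype(int).sum(-1)
m=(s<330)&(abs(L[...,1]-6)<16)&(C[...,2]>110)&(L[...,0]<60)&(L[...,0]>-150)
X=L[m][:,0];Z=C[m][:,2];print(len(X),X.min(),Z.min(),np.polyfit(X,Z,1))"
```

```text
t: 11.88
eef_pos: [610.7, -128.5, 246.1]
tcp_rot: [180.0, 19.3, 178.9]
force: [-0.4, 0.8, -4.5]
finger_gap: 17.7
grip_force: 30.0
2795 -57.034720355323884 176.96951336349645 [ -0.52031627 324.28682637]
```

View pics/s6.png

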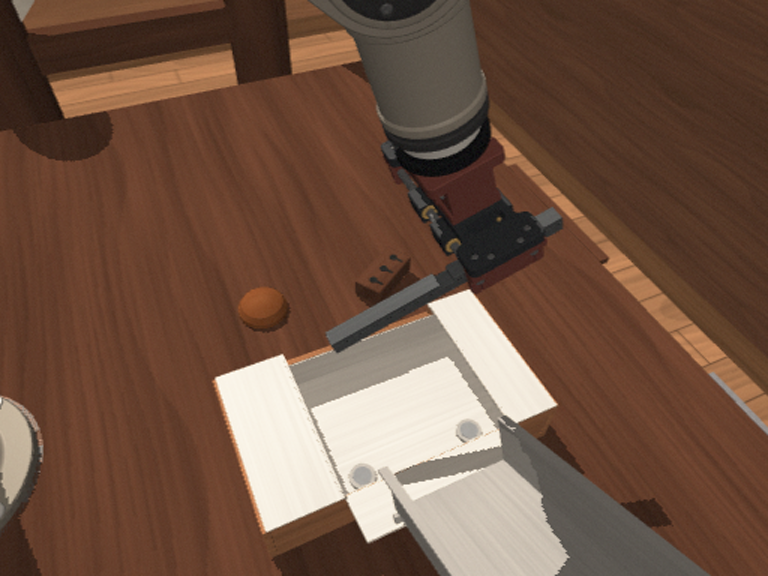

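The bolt is held at a slant with its tail at (335,340), and the lowest point measured is about 177 mm. The lens, key block and tokens are at the same pixels as at the start. I'm handing in.

```bash
python3 -c "
from bench import bot
print(max(abs(v) for v in bot.state()['joint_velocities'])); print(bot.hand_in())"
```

```text
0.17356106684671052
the job is handed in; nothing more can be done
None
```

I slid the bolt hard against the near end wall, tipped it, drew it out and handed it in still in the gripper, with its lowest point about 10 cm above the hoods and the tokens, key block and lens where they lay; no verdict was returned.

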